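# Hold the sprung bottle keeper open at its 100 mm mark

### The job

The bottle keeper on the rim of the sink basket is locked shut. Push its lock button all the way in, then draw the sliding jaw out along its sleeve until the second long line of its scale, the 100 mm one, is level with the sleeve's mouth, and finish while still holding the jaw there against its spring so that I can stand the spray bottle in it. Leave the other things in the basket where they are.

Things in the scene. Friction and masses are not known exactly. Their poses are not given: they have to be found in the camera images.
- basket: Steel wire basket, 430 mm long (along its y) by 260 mm wide (x) by 110 mm high, open on top, standing fixed on the bench; floor 10 mm above the bench, rim wire 8 mm thick with its top at 110 mm. Origin: centre of its underside.
- keeper: Bottle keeper, a telescoping spring clamp fixed on the basket's far (+x) rim: a square steel sleeve 24 mm wide, 20 mm high, 170 mm long along the rim, with a low fixed jaw at its mouth reaching 60 mm in over the basket (to -x, below the sleeve's top). Origin: underside of the sleeve, middle, at the mouth; the sleeve runs to -y, the arm slides out to +y, z up.
- sleeve_mouth (a point): Top edge of the sleeve's mouth, middle of its width (20 mm above the keeper's origin): the line at which the scale is read.
- lock_button (a joint): Lock button: black round cap, 18 mm across, in a 25 mm collar on top of the sleeve, 75 mm behind the mouth. Value: how far it is pushed down, m: 0 = out (8 mm proud of the collar, which is 2 mm high; arm locked), 0.0065 = fully in, still 1.5 mm proud (arm free from about 0.0052). It moves stiffly (about 3 N), straight down, and stays in when let go.
- lock_top (a point): Centre of the top face of the lock button; it moves with the button.
- keeper_arm (a joint): Aluminium arm (19 by 15 mm) sliding in the sleeve to the keeper's +y. Value: extension in m: 0 = shut (jaws 30 mm apart), 0.07 = the 100 mm line at the mouth, 0.125 = end stop. Locked, it gives only about 1 mm. A spring draws it back shut with about 2.6 N when shut and 3.5 N at the 100 mm line; let go, it runs back.
- mark100 (a point): The 100 mm line on the top face of the arm (black cross line, 2 mm wide, over the full width of the arm): the second of the three long lines (50, 100, 150 mm of opening between the jaws), with short lines every 10 mm. Hidden inside the sleeve while the arm is shut.
- jaw_top (a point): Middle of the top edge of the moving jaw: an upright grey plastic plate with a rubber face, fixed on the outer end of the arm, 10 mm thick (along the keeper's y, from 30 to 40 mm beyond the mouth when shut), 67 mm wide (x, from 12 mm beyond to 55 mm inside the arm's middle), its top 42 mm above the sleeve's top. Moves with the arm.
- jaw_grip (a point): Where to pinch the jaw plate from above, across its 10 mm thickness (fingers closing along the keeper's y): middle of its thickness and width, 20 mm below its top edge, 22 mm above the sleeve's top. Moves with the arm.
- spray_bottle: Green spray bottle, 80 mm across, with ribbed white twist cap and spray head, 203 mm high, standing in the basket at its near right corner. Origin: centre of its base. Leave it alone.
- ramekin: White ceramic ramekin, 84 mm across, 45 mm high, standing in the basket. Origin: centre of its base. Leave it alone.
- tin: Small closed round aluminium tin, 66 mm across, 30 mm high, lying in the basket. Origin: centre of its base. Leave it alone.
- nail_brush: Wooden nail brush, 95 by 38 by 31 mm, lying bristles down in the basket. Origin: centre of its underside, y along it. Leave it alone.

How it is judged (in metres and radians):
On the way, in this order (a step that is already met when the one before it is completed fails the run):
1. the lock button is pushed in while the keeper is still shut (value of joint lock_button above 0.005 m and value of joint keeper_arm below 0.012 m), for 0.1 s.
2. the gripper has drawn the jaw out so that the 100 mm line is level with the sleeve's mouth (value of joint keeper_arm between 0.065 and 0.075 m and contact force between the fingers and keeper_arm above 1.5 N), for 0.3 s.
At the end, for the whole second after the job is handed in: The lock button is in, the gripper's fingers still hold the jaw (at least 1.5 N on it) and keep it still with the 100 mm line within 5 mm of the sleeve's mouth; bottle, ramekin, tin and brush are within 25 mm of where they were and the bottle stands upright (all of step 2 and velocity of joint keeper_arm between -0.01 and 0.01 m/s and value of joint lock_button above 0.005 m and distance of each of spray_bottle, ramekin, tin, nail_brush from where it was at the start of the episode below 0.025 m and angle between spray_bottle's own z axis and vertical below 0.2 rad); the arm keeps its last pose, push and grip.
It fails at once if the spray bottle, ramekin, tin or brush is pushed more than 25 mm or the bottle tipped (distance of any of spray_bottle, ramekin, tin, nail_brush from where it was at the start of the episode above 0.025 m or angle between spray_bottle's own z axis and vertical above 0.2 rad).
It also fails if it takes over 38 s, if anything falls off the work surface, if the arm or the gripper's body presses on something with over 40 N, if the wrist force passes 120 N, or if a joint passes its speed limit or range.

### The arm

A 6-joint arm with a two-finger parallel gripper is mounted at the origin on the work surface. World frame = base frame: x ahead of the robot, y to its left, z up, the work surface at z = 0. Lengths are in mm, angles in degrees, forces in N, time in s.
With the tool pointing down it reaches from about 275 to 725 mm from the base axis. Payload 5.6 kg.
Tool frame: the origin (TCP) lies midway between the tips of the shut fingers; the grasp point (between the pads) lies 19 mm behind it (grip_point_offset is the distance from the TCP to the grasp point, in mm); z points along the fingers, y is the line along which they close (so a half turn about z gives the same grasp; the last joint's range is limited). The gripper opens to 85 mm and grips with 20 to 120 N. Pads are 22 mm wide; open, the fingers measure 114 mm over their backs; the gripper's body (76 mm by 85 mm) begins 54 mm behind the grasp point. The pads swing forward as they close: fully open they stand 13 mm farther back than shut.
Start: joints at [87.869, 14.616, 6.199, 0, -81.583, -16.306], TCP at [173.924, 521.769, 198.383] pointing down, gripper open.
Joint ranges: [-168.99, 168.99], [-69.2, 112.95], [-62.41, 85.93], [-164.36, 98.24], [-168.68, -3.75], [-174.98, 174.98]. Speed limits (degrees/s): [147.25, 147.25, 180, 180, 180, 180].

### API

Orientations are given as [roll, pitch, yaw] about the fixed x, y, z axes, in that order (R = Rz(yaw) Ry(pitch) Rx(roll)).
In Python, from rig import get_obs, read_camera, camera_params, close_job, boxes_of, grip_point_offset gives the robot as it stands.
- The arm moves only by the shell command python3 -m handwheel 'ROWS' [FORCE]. ROWS is JSON, one flat list of numbers, 7 for each row, row after row: the shift along the world's x, y, z in m, then the turn, a rotation vector about the world's x, y, z in degrees, then the closure in counts, from 0 (fully open) to 255 (shut). In form: [dx, dy, dz, ax, ay, az, fingers, dx, dy, dz, ax, ay, az, fingers, ...]. A call has 1 to 10 rows; each row is the pose to reach, as a shift and turn from the pose commanded when the call began; what a row does not reach only later rows make up. A row lasts 1/10 s, in which the tool goes at most 50 mm and 8.59 degrees, less where a joint would pass 70% of its speed; a pose out of reach is approached as far as the arm can. A call with a gripper value outside its range is refused whole. The fingers move at their own pace and stop on an object; FORCE is the grip in N (left out, the last holds). Time passes only in rows, so rows that repeat a pose let the fingers close. It gives the time, the measured TCP pose, the force, the opening and the grip force at its end, in the units of the state.
- get_obs(): the state, without advancing time (a new reading comes with each control period).
- read_camera(name): name is "scene" or "top" or "wrist"; returns the picture (420x560x3 uint8, red, green, blue); there is no depth.
- camera_params(name): a dict with "fx", "fy", "cx", "cy" (pixels), "rvec" (rotation vector, rad) and "tvec" (3), from world to camera coordinates, as OpenCV has them; the wrist camera has in their place "hand_eye" (4x4, takes a point from camera to tool coordinates, whose origin is the TCP and whose axes are the flange's). Camera axes: x right, y down, z forward; pixel columns grow to the right and rows downward; lengths in mm; the calibration is good to about 2 mm. A picture is of the moment at which its call begins: read the wrist's pose just before it. camera_params takes no time and is no camera call.
- close_job(): hands the job in; it is judged then, once.
Trained networks look in the newest picture that a camera, given by its name, has taken for a name from the list of things; names that differ only in an ending like _2 or _b are one class to them, and where a whole thing is asked for, a point or a joint stands for the part that bears it (a point fixed in the world has none). Each returns a list of dicts, best first, with "confidence" (0 to 1); they miss things now and then, are a little off and sometimes report something else, mostly with a low value. They report only what shows in the picture. A call takes as long as a camera call.
- boxes_of(camera, thing): "pixel" ([column, row] in pixels, amid what is visible of it).
The state is a dict: "clock": time; "joints": joint angles; "dq": joint speeds; "joint_efforts": joint torques, N m; "position": TCP position; "tcp_rot": TCP orientation; "contact_force": force on the tool from outside, world axes, zero at the start; "ft_torque": the same for the moment, N m; "finger_gap": finger opening in mm; "gripper_force": force on a finger pad.
Only numpy, scipy, OpenCV 4.12 (cv2) and the standard library are available. Lean on these libraries where they do the work, as an engineer would, in place of code of your own. Each camera call takes 0.05 s, during which the arm holds its last target. There are 200 camera calls.

## Working session

There is one attempt and no reset: what is moved stays moved. The work goes in short steps, Python scripts to look and compute and a shell command to move; the robot and the scene stay as the last step left them, time stands still between calls to the robot, and variables do not carry over. Pictures are saved under pics/ and viewed, at most 13 in all, crops included, and the job is handed in when it is done.

```bash
mkdir -p pics; cat > h.py <<'E'
import numpy as np, cv2
from rig import *
from scipy.spatial.transform import Rotation as R
def cam(name):
    p=camera_params(name); K=np.array([[p['fx'],0,p['cx']],[0,p['fy'],p['cy']],[0,0,1.]])
    if 'hand_eye' in p:
        o=get_obs(); T=np.eye(4); T[:3,:3]=R.from_euler('xyz',o['tcp_rot'],degrees=True).as_matrix(); T[:3,3]=o['position']
        T=T@np.array(p['hand_eye']); return K,T[:3,:3],T[:3,3]
    r=R.from_rotvec(np.ravel(p['rvec'])).as_matrix(); return K,r.T,-r.T@np.ravel(p['tvec'])
def ray(c,px,z):
    K,A,o=c; d=A@np.linalg.inv(K)@[px[0],px[1],1]; return o+d*(z-o[2])/d[2]
def proj(c,P):
    K,A,o=c; q=K@A.T@(np.array(P,float)-o); return q[:2]/q[2]
def shot(name,f):
    c=cam(name); im=read_camera(name); cv2.imwrite('pics/'+f,im[:,:,::-1]); return c
E
python3 - <<'E'
from h import *
print(get_obs())
for n in('top','scene'):
    c=shot(n,n+'0.png'); print(n,c[2])
    for t,z in(('lock_button',140),('lock_top',140),('jaw_top',170),('jaw_grip',150),('sleeve_mouth',130),('keeper',130),('basket',60),('spray_bottle',150),('ramekin',40),('tin',40),('nail_brush',40)):
        for d in boxes_of(n,t)[:2]: print(t,np.round(d['pixel']),round(d['confidence'],2),np.round(ray(c,d['pixel'],z)))
E
```

```text
{'clock': 0.0, 'joints': array([ 8.78670310e+01,  1.46529219e+01,  6.12843527e+00, -2.66871891e-02,
       -8.15846408e+01, -1.63053905e+01]), 'dq': array([ 0.00794025, -0.00117688, -0.08267344,  0.03690843, -0.11221908,
        0.05704974]), 'joint_efforts': array([-1.55739373e-03, -3.86625874e+01,  2.37943822e+01,  5.36495358e+00,
       -6.01733118e-03,  4.19484564e-06]), 'position': array([173.73757758, 521.22193854, 197.48293818]), 'tcp_rot': array([ 1.79887851e+02, -5.30767465e-03, -1.84422851e+01]), 'contact_force': array([0.01346057, 0.01147711, 0.12970414]), 'ft_torque': array([ 0.01036549,  0.0032152 , -0.00473173]), 'gripper_force': 0.0, 'finger_gap': 85.68241199751425}
top [431.47217366  14.43701081 935.94683204]
lock_button [321. 123.] 0.66 [647. -64. 140.]
lock_top [318. 124.] 0.66 [645. -59. 140.]
jaw_top [254. 146.] 0.93 [605.  39. 170.]
jaw_grip [256. 141.] 0.91 [618.  36. 150.]
sleeve_mouth [302. 130.] 0.71 [639. -35. 130.]
keeper [304. 127.] 0.79 [644. -39. 130.]
keeper [256. 144.] 0.49 [618.  36. 130.]
basket [248. 219.] 0.8 [508.  53.  60.]
spray_bottle [381. 246
[... 188 characters left out ...]
.1348767 ]
lock_button [192. 243.] 0.5 [648. -63. 140.]
lock_top [223. 245.] 0.66 [627. -24. 140.]
lock_top [191. 243.] 0.6 [649. -64. 140.]
jaw_top [264. 263.] 0.74 [631.  51. 170.]
jaw_grip [264. 263.] 0.58 [622.  45. 150.]
sleeve_mouth [217. 250.] 0.64 [633. -31. 130.]
keeper [221. 250.] 0.85 [630. -26. 130.]
keeper [223. 156.] 0.51 [ 481. -133.  130.]
basket [299. 243.] 0.98 [519.  43.  60.]
basket [193. 244.] 0.28 [ 616. -101.   60.]
spray_bottle [224. 154.] 0.56 [ 492. -122.  150.]
ramekin [316. 212.] 0.78 [437.  28.  40.]
tin [384. 234.] 0.59 [412. 149.  40.]
tin [220. 248.] 0.43 [589. -68.  40.]
nail_brush [354. 271.] 0.94 [505. 140.  40.]
nail_brush [316. 213.] 0.57 [439.  30.  40.]
```

View pics/top0.png

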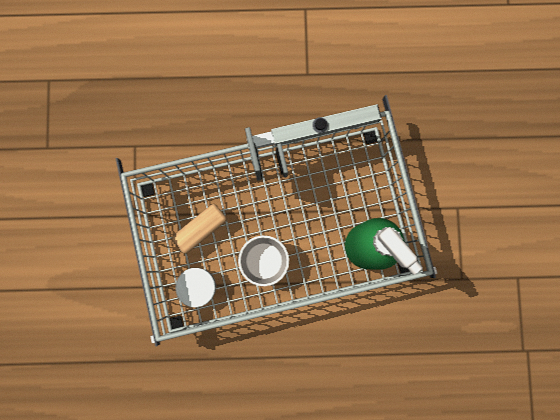

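View pics/scene0.png

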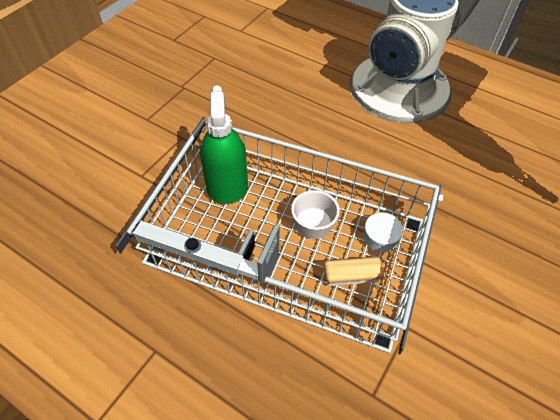

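The top view shows the keeper on the far rim: button at (320,125), jaw plate at (254,152), sleeve running to (380,115). The scene view has the button at (192,244). Both cameras agree on button ≈ (647,-64,140), which matches rim 110 + sleeve 20 + 10. The rim slope gives a yaw of about 13°. I'll set out high with the fingers shut.

```bash
python3 - <<'E'
from h import *
c=cam('top')
for a,b,z in(((124,175),(388,112),110),((157,341),(432,272),110),((274,140),(381,118),130),((272,132),(378,107),130)):
    A,B=ray(c,a,z),ray(c,b,z); d=A-B; print(A.round(),B.round(),np.linalg.norm(d).round(), np.degrees(np.arctan2(-d[0],d[1])).round(1))
E
python3 -m handwheel '[0.2,-0.25,0.08,0,0,13,255, 0.473,-0.585,0.08,0,0,32,255, 0.473,-0.585,0.08,0,0,32,255, 0.473,-0.585,0.08,0,0,32,255, 0.473,-0.585,0.08,0,0,32,255, 0.473,-0.585,0.08,0,0,32,255, 0.473,-0.585,0.08,0,0,32,255, 0.473,-0.585,0.08,0,0,32,255, 0.473,-0.585,0.08,0,0,32,255, 0.473,-0.585,0.08,0,0,32,255]' 40
```

```text
[578. 245. 110.] [ 670. -174.  110.] 428.0 12.3
[322. 193. 110.] [ 416. -230.  110.] 433.0 12.5
[624.   8. 130.] [ 655. -158.  130.] 169.0 10.5
[637.  11. 130.] [ 672. -154.  130.] 169.0 12.2
clock: 2.2
position: [484.8, 136.7, 253.9]
tcp_rot: [-180.0, -0.0, 13.6]
contact_force: [0.5, 1.7, 0.4]
finger_gap: -0.0
gripper_force: 0.0
```

```bash
python3 -m handwheel '[0.162,-0.2,-0.03,0,0,-1.3,255, 0.162,-0.2,-0.03,0,0,-1.3,255, 0.162,-0.2,-0.03,0,0,-1.3,255, 0.162,-0.2,-0.03,0,0,-1.3,255, 0.162,-0.2,-0.03,0,0,-1.3,255, 0.162,-0.2,-0.03,0,0,-1.3,255, 0.162,-0.2,-0.03,0,0,-1.3,255, 0.162,-0.2,-0.03,0,0,-1.3,255]'
python3 - <<'E'
from h import *
c=shot('wrist','w1.png'); print(get_obs()['position'],get_obs()['tcp_rot'])
for t,z in(('lock_top',140),('lock_button',140),('jaw_top',172),('sleeve_mouth',130)):
    for d in boxes_of('wrist',t)[:2]: print(t,np.round(d['pixel']),round(d['confidence'],2),np.round(ray(c,d['pixel'],z),1))
print(proj(c,get_obs()['position']))
E
```

```text
clock: 3.0
position: [645.7, -61.1, 223.6]
tcp_rot: [-180.0, -0.0, 12.3]
contact_force: [-0.4, 0.6, 0.7]
finger_gap: 0.0
gripper_force: 0.0
[645.55617659 -60.56423454 224.08195035] [ 1.79998944e+02 -5.68407587e-02  1.23155874e+01]
lock_top [287. 200.] 0.67 [647.6 -64.  140. ]
lock_button [287. 198.] 0.88 [648.4 -64.3 140. ]
jaw_top [147. 223.] 0.85 [621.1  25.4 172. ]
sleeve_mouth [214. 201.] 0.57 [631.5 -10.9 130. ]
[281.37768999 246.69411068]
```

View pics/w1.png

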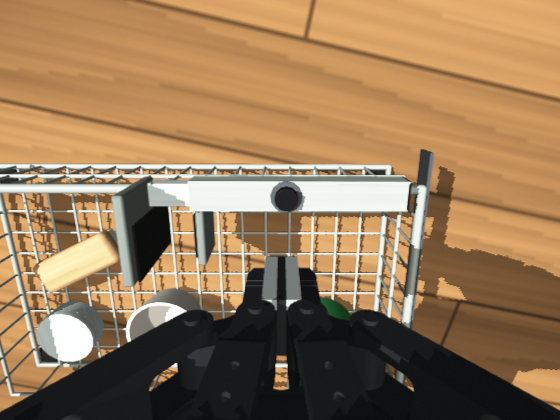

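The wrist view shows the button at (287,198), i.e. (648,-64). It agrees with the other cameras, and the sleeve runs parallel to the image rows, so the yaw is right. Next: shift by (+2,-3) mm and press.

```bash
python3 -m handwheel '[0.002,-0.003,-0.04,0,0,0,255, 0.002,-0.003,-0.07,0,0,0,255, 0.002,-0.003,-0.08,0,0,0,255, 0.002,-0.003,-0.083,0,0,0,255, 0.002,-0.003,-0.086,0,0,0,255, 0.002,-0.003,-0.088,0,0,0,255, 0.002,-0.003,-0.090,0,0,0,255, 0.002,-0.003,-0.091,0,0,0,255, 0.002,-0.003,-0.091,0,0,0,255, 0.002,-0.003,-0.091,0,0,0,255]'
```

```text
clock: 4.25
position: [647.9, -64.5, 132.6]
tcp_rot: [180.0, -0.0, 12.3]
contact_force: [0.2, -0.0, -0.2]
finger_gap: -0.1
gripper_force: 0.0
```

```bash
python3 -m handwheel '[0,0,-0.001,0,0,0,255, 0,0,-0.001,0,0,0,255]'; python3 -m handwheel '[0,0,-0.001,0,0,0,255, 0,0,-0.001,0,0,0,255]'; python3 - <<'E'
from h import *
shot('scene','s2.png'); im=cv2.imread('pics/s2.png')[170:310,120:300]; cv2.imwrite('pics/s2c.png',cv2.resize(im,None,fx=4,fy=4,interpolation=2))
E
```

```text
clock: 4.45
position: [647.7, -64.5, 131.3]
tcp_rot: [-180.0, 0.0, 12.3]
contact_force: [-0.2, 0.2, -0.3]
finger_gap: 0.2
gripper_force: 0.0
clock: 4.65
position: [647.7, -64.5, 130.2]
tcp_rot: [-180.0, 0.0, 12.3]
contact_force: [0.1, 0.4, -0.8]
finger_gap: -0.4
gripper_force: 0.0
```

View pics/s2c.png

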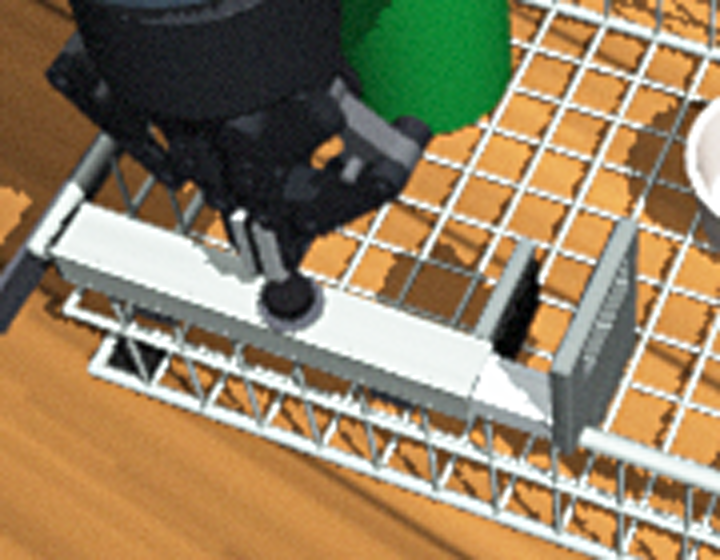

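The crop shows the button at crop (290,297), still proud. The finger tips are at about crop (270,275), behind it on the basket side. I'll triangulate both the button and the tips.

```bash
python3 -m handwheel '[0,0,0.02,0,0,0,255, 0,0,0.02,0,0,0,255]'; python3 - <<'E'
from h import *
from scipy.optimize import least_squares
T,S=cam('top'),cam('scene')
f=least_squares(lambda P:np.r_[proj(T,P)-(320.5,124.5),proj(S,P)-(192.3,244)],[648,-64,140.]);print(f.x,f.fun)
p=get_obs()['position'];print(p,proj(S,p),proj(S,[647.7,-64.5,130]),proj(S,[647.7,-64.5,140]),proj(T,p))
W=cam('wrist');im=read_camera('wrist')
for d in boxes_of('wrist','lock_top')[:1]: print(d, [ray(W,d['pixel'],z).round(1) for z in(120,130,140)])
print(proj(W,p)); a=cv2.resize(im[100:340,130:430],None,fx=2,fy=2,interpolation=2)[:,:,::-1]
s=read_camera('scene')[170:310,120:320]; b=cv2.resize(s,None,fx=3,fy=3,interpolation=2)[:,:,::-1]
o=np.zeros((600,800,3),np.uint8); 
cv2.imwrite('pics/w3.png',a); cv2.imwrite('pics/s3.png',b)
E
```

```text
clock: 4.9
position: [649.3, -64.9, 153.2]
tcp_rot: [179.9, -0.3, 12.3]
contact_force: [0.5, -1.2, 1.3]
finger_gap: 0.0
gripper_force: 0.0
[646.15539588 -64.44835702 133.58331247] [ 0.51755663 -0.33977403  0.57719591  0.09381901]
[649.30029245 -64.86069811 153.20713997] [189.34358504 238.33464045] [192.51930952 246.1125592 ] [191.56034551 242.52543172] [322.38634135 118.66802681]
{'pixel': [281.6, 236.8], 'confidence': 0.98} [array([641.4, -66.1, 120. ]), array([645.3, -65.2, 130. ]), array([649.2, -64.4, 140. ])]
[282.68719718 246.14590297]
```

View pics/w3.png

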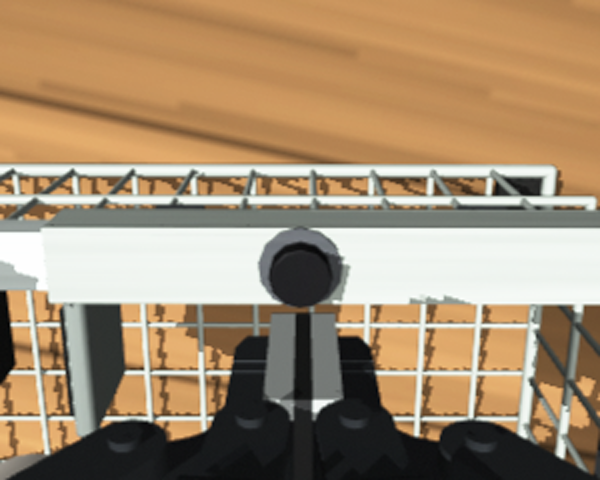

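```bash
python3 - <<'E'
from h import *
S=cam('scene');W=cam('wrist');p=get_obs()['position']
print(W[2],p,W[0][0,0])
print([ray(W,(282,257),z).round(1) for z in(p[2],p[2]+5,p[2]+10)])
for q in((187,238.5),(189.5,240)): print([ray(S,q,z).round(1) for z in(130,140,150)])
A=R.from_euler('z',12.3,degrees=True)
for dx in(-11,0,11): P=p+A.apply([dx,0,0]); print(dx,proj(W,P),proj(S,P))
E
```

```text
[721.29294808 -47.53253857 324.74770702] [647.66237428 -64.36975259 150.08212785] 363.3576932840693
[array([641.6, -65.3, 150.1]), array([643.8, -64.8, 155.1]), array([646.1, -64.3, 160.1])]
[array([641.9, -79.6, 130. ]), array([646. , -74.3, 140. ]), array([650. , -69.1, 150. ])]
[array([641.9, -74.8, 130. ]), array([646. , -69.7, 140. ]), array([650. , -64.6, 150. ])]
-11 [282.67027297 265.32985869] [194.12241005 232.77686583]
0 [282.6837766  246.15335377] [190.65808445 238.84450104]
11 [282.69775237 226.30637004] [187.13223087 245.0199002 ]
```

View pics/s3.png

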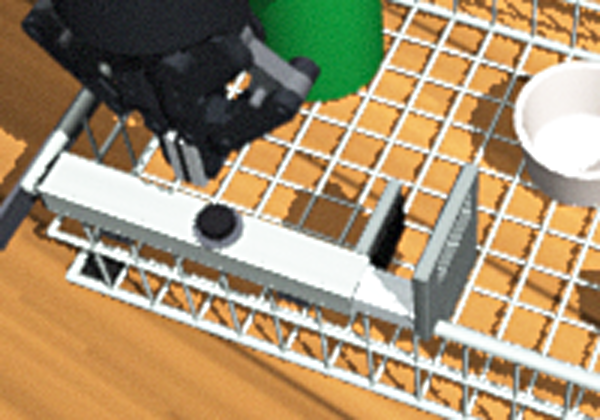

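In the new picture the tips sit at crop (195,183) and the button at (217,222). In both views the visible tips fit being well above the TCP point rather than off to the side, so I'll feel my way down for contact.

```bash
python3 -c "
import rig;print(rig.grip_point_offset() if callable(rig.grip_point_offset) else rig.grip_point_offset)"
python3 -m handwheel '[0,0,-0.018,0,0,0,255, 0,0,-0.021,0,0,0,255, 0,0,-0.022,0,0,0,255, 0,0,-0.023,0,0,0,255]'
for i in 1 2 3 ; do python3 -m handwheel '[0,0,-0.001,0,0,0,255, 0,0,-0.002,0,0,0,255]' | grep -E "posi|contact"; done
```

```text
18.700000000000003
clock: 5.45
position: [647.9, -64.6, 127.6]
tcp_rot: [180.0, -0.0, 12.3]
contact_force: [0.4, 0.6, 1.3]
finger_gap: 0.0
gripper_force: 0.0
position: [648.1, -64.5, 125.8]
contact_force: [0.6, -1.0, 0.5]
position: [647.9, -64.5, 123.5]
contact_force: [0.1, -0.6, 0.6]
position: [647.8, -64.5, 121.3]
contact_force: [0.1, -0.0, -0.2]
```

```bash
python3 - <<'E'
from h import *
s=read_camera('scene')[190:290,130:250]; w=read_camera('wrist')[160:320,180:380]
o=np.zeros((600,800,3),np.uint8); o[:333,:400]=cv2.resize(s,(400,333),interpolation=2); o[:320,400:]=cv2.resize(w,(400,320),interpolation=2)
t=read_camera('top')[70:190,230:400]; o[340:600,:368]=cv2.resize(t,(368,260),interpolation=2)
cv2.imwrite('pics/c4.png',o[:,:,::-1])
print(boxes_of('wrist','lock_top')[:1])
E
```

```text
[{'pixel': [281.1, 251.4], 'confidence': 0.86}]
```

View pics/c4.png

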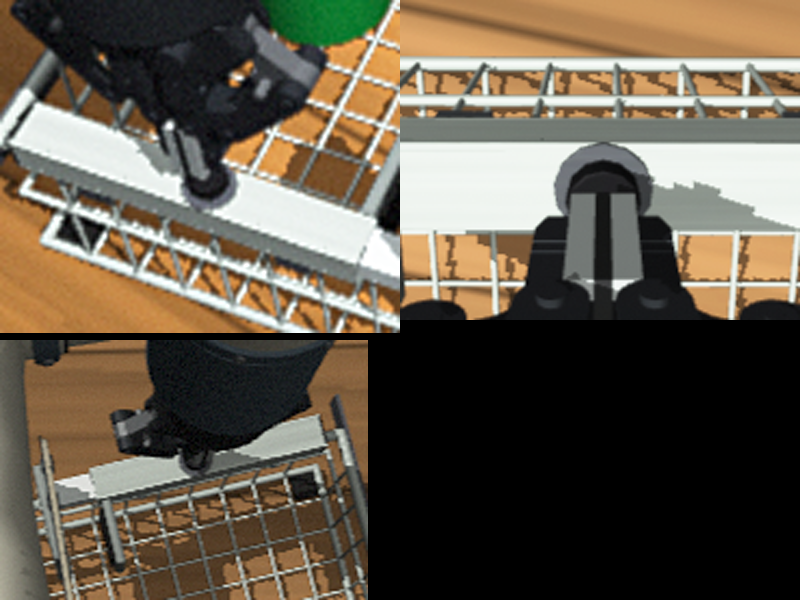

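The tips are now directly above and in front of the button, occluding it in the wrist view, with no contact yet. I'll continue down under force watch.

```bash

for i in 1 2 3 ; do python3 -m handwheel '[0,0,-0.001,0,0,0,255, 0,0,-0.002,0,0,0,255, 0,0,-0.002,0,0,0,255]' | grep -E "posi|contact"; done
```

```text
position: [647.6, -64.5, 119.1]
contact_force: [0.4, -1.0, 0.2]
position: [647.6, -64.5, 117.1]
contact_force: [-0.1, -0.5, 0.3]
position: [647.7, -64.5, 115.1]
contact_force: [0.1, -0.4, 0.4]
```

```bash

for i in 1 2 3 4 ; do python3 -m handwheel '[0,0,-0.001,0,0,0,255, 0,0,-0.002,0,0,0,255, 0,0,-0.002,0,0,0,255]' | grep -E "posi|contact"; done
python3 - <<'E'
from h import *
s=read_camera('scene')[190:290,130:250]; w=read_camera('wrist')[160:320,180:380]
o=np.zeros((340,800,3),np.uint8); o[:333,:400]=cv2.resize(s,(400,333),interpolation=2); o[:320,400:]=cv2.resize(w,(400,320),interpolation=2)
cv2.imwrite('pics/c5.png',o[:,:,::-1])
E
```

```text
position: [647.7, -64.5, 113.2]
contact_force: [0.2, -0.2, 0.5]
position: [647.7, -64.5, 111.2]
contact_force: [0.2, 0.2, -0.1]
position: [647.7, -64.5, 109.1]
contact_force: [-0.8, -0.3, -0.8]
position: [647.8, -64.5, 107.3]
contact_force: [-0.9, 0.2, -0.5]
```

View pics/c5.png

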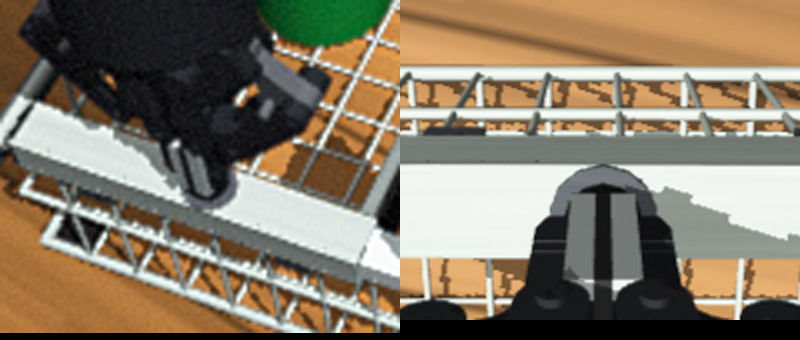

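Tips now cover most of the button in both views, but there is still no force. Continuing.

```bash

for i in 1 2 3 4 5; do python3 -m handwheel '[0,0,-0.001,0,0,0,255, 0,0,-0.002,0,0,0,255, 0,0,-0.002,0,0,0,255]' | grep -E "posi|contact"; done
```

```text
position: [647.9, -64.5, 105.6]
contact_force: [-1.4, 0.8, 2.0]
position: [647.9, -64.5, 103.3]
contact_force: [-0.8, -0.1, 2.6]
position: [647.8, -64.5, 101.2]
contact_force: [-0.3, 0.1, 1.9]
position: [648.0, -64.6, 100.4]
contact_force: [-1.9, -0.1, 7.2]
position: [648.2, -64.7, 99.9]
contact_force: [-4.7, 0.8, 12.7]
```

Contact came at reading 106, the button travelled about 6.5 mm, then hit a hard stop (12.7 N) at 100. So the button is in, and shut tips touch the sleeve top at a TCP reading of about 96.5. Now I'll raise and go above the jaw at roughly (604,38), fingers half open.

```bash
python3 -m handwheel '[0,0,0.04,0,0,0,255, 0,0,0.08,0,0,0,150, -0.022,0.050,0.085,0,0,0,105, -0.044,0.103,0.085,0,0,0,105, -0.044,0.103,0.085,0,0,0,105, -0.044,0.103,0.085,0,0,0,105, -0.044,0.103,0.085,0,0,0,105]'
python3 - <<'E'
from h import *
c=shot('wrist','w6.png'); im=cv2.imread('pics/w6.png'); s=read_camera('scene')[170:310,120:300][:,:,::-1]
o=np.zeros((600,800,3),np.uint8); o[:360,:480]=cv2.resize(im[60:420],(480,309),interpolation=3)[:309] if 0 else cv2.resize(im,(480,360),interpolation=3); o[:249,480:]=cv2.resize(s,(320,249),interpolation=2)
cv2.imwrite('pics/c6.png',o[:370]); print(get_obs()['position'],get_obs()['finger_gap'])
b=np.array([648,-64.5,0]);A=R.from_euler('z',12.3,degrees=True)
for n,v in(('jawtop',[-21.5,110,0]),('jaw inner end',[-55,110,0]),('outer',[12,110,0])):
    P=b+A.apply(v); print(n,P,[proj(c,P+[0,0,z]).round() for z in(140,172)])
for t in('jaw_top','lock_top','jaw_grip'): print(boxes_of('wrist',t)[:2])
E
```

```text
clock: 10.65
position: [603.7, 38.5, 181.9]
tcp_rot: [180.0, 0.1, 12.3]
contact_force: [-0.8, -1.1, -0.8]
finger_gap: 50.4
gripper_force: 0.0
[603.94066528  37.64556889 181.80053263] 50.30037264409862
jawtop [603.56017766  38.39485988   0.        ] [array([282., 220.]), array([283., 239.])]
jaw inner end [570.82915092  31.25834194   0.        ] [array([282., 268.]), array([283., 293.])]
outer [636.2912044   45.53137782   0.        ] [array([283., 167.]), array([283., 179.])]
[{'pixel': [286.2, 194.6], 'confidence': 0.8}]
[{'pixel': [452.2, 186.0], 'confidence': 0.72}, {'pixel': [138.3, 318.0], 'confidence': 0.69}]
[{'pixel': [289.1, 194.8], 'confidence': 0.82}]
```

View pics/c6.png

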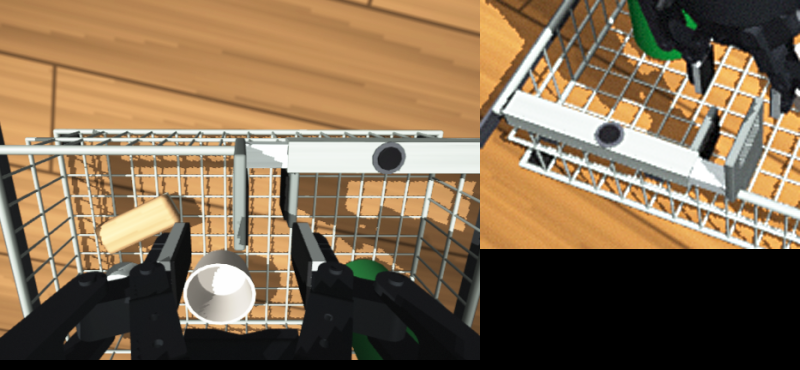

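The button now lies nearly flush in its collar at (389,157). The jaw plate is at full-picture column 281, midway between the fingers (220 and 346), so y is right. Descending on the jaw.

```bash
python3 -m handwheel '[0,0,-0.03,0,0,0,105, 0,0,-0.05,0,0,0,105, 0,0,-0.06,0,0,0,105, 0,0,-0.066,0,0,0,105, 0,0,-0.066,0,0,0,105]'; python3 -m handwheel '[0,0,-0.004,0,0,0,105, 0,0,-0.008,0,0,0,105, 0,0,-0.012,0,0,0,105, 0,0,-0.012,0,0,0,105]'
python3 -m handwheel '[0,0,0,0,0,0,255, 0,0,0,0,0,0,255, 0,0,0,0,0,0,255, 0,0,0,0,0,0,255, 0,0,0,0,0,0,255, 0,0,0,0,0,0,255]' 40
python3 - <<'E'
from h import *
c=shot('wrist','w7.png'); im=cv2.imread('pics/w7.png'); s=read_camera('scene')[170:310,120:300][:,:,::-1]
o=np.zeros((370,800,3),np.uint8); o[:360,:480]=cv2.resize(im,(480,360),interpolation=3); o[:249,480:]=cv2.resize(s,(320,249),interpolation=2)
cv2.imwrite('pics/c7.png',o)
E
```

```text
clock: 11.4
position: [603.8, 38.2, 116.1]
tcp_rot: [180.0, 0.0, 12.2]
contact_force: [-0.0, -0.2, 0.5]
finger_gap: 50.4
gripper_force: 0.0
clock: 11.8
position: [603.4, 38.5, 103.8]
tcp_rot: [-180.0, 0.1, 12.3]
contact_force: [-0.7, -0.4, 0.5]
finger_gap: 50.4
gripper_force: 0.0
clock: 12.4
position: [603.9, 38.6, 104.7]
tcp_rot: [180.0, -0.0, 12.3]
contact_force: [-1.1, 1.3, 1.7]
finger_gap: 9.6
gripper_force: 41.2
```

View pics/c7.png

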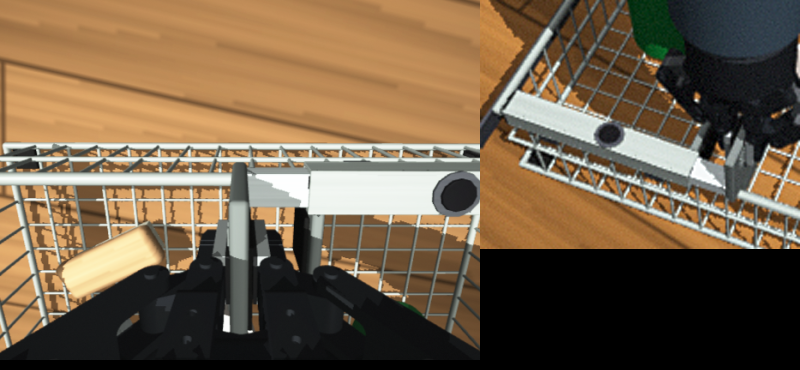

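The jaw is pinched (9.6 mm gap, 41 N) and the button is still in. Now draw it 70 mm along (-0.213, 0.977).

```bash
python3 -m handwheel '[-0.0005,0.002,0,0,0,0,255, -0.0013,0.006,0,0,0,0,255, -0.0026,0.012,0,0,0,0,255, -0.0043,0.0195,0,0,0,0,255, -0.0043,0.0195,0,0,0,0,255]'; python3 -m handwheel '[-0.0021,0.0098,0,0,0,0,255, -0.0043,0.0195,0,0,0,0,255, -0.0064,0.0293,0,0,0,0,255, -0.0085,0.0391,0,0,0,0,255, -0.0098,0.045,0,0,0,0,255, -0.0106,0.0489,0,0,0,0,255, -0.0106,0.0489,0,0,0,0,255, -0.0106,0.0489,0,0,0,0,255]'
python3 - <<'E'
from h import *
im=read_camera('wrist')[:,:,::-1]; cv2.imwrite('pics/w8.png',cv2.resize(im[130:330,230:500],(800,593),interpolation=2))
E
```

```text
clock: 13.0
position: [599.5, 59.0, 104.7]
tcp_rot: [-180.0, -0.0, 12.3]
contact_force: [0.9, -2.0, 4.0]
finger_gap: 9.4
gripper_force: 41.3
clock: 13.8
position: [589.2, 107.1, 104.7]
tcp_rot: [-180.0, -0.0, 12.3]
contact_force: [3.2, -2.6, 4.6]
finger_gap: 9.4
gripper_force: 41.7
```

View pics/w8.png

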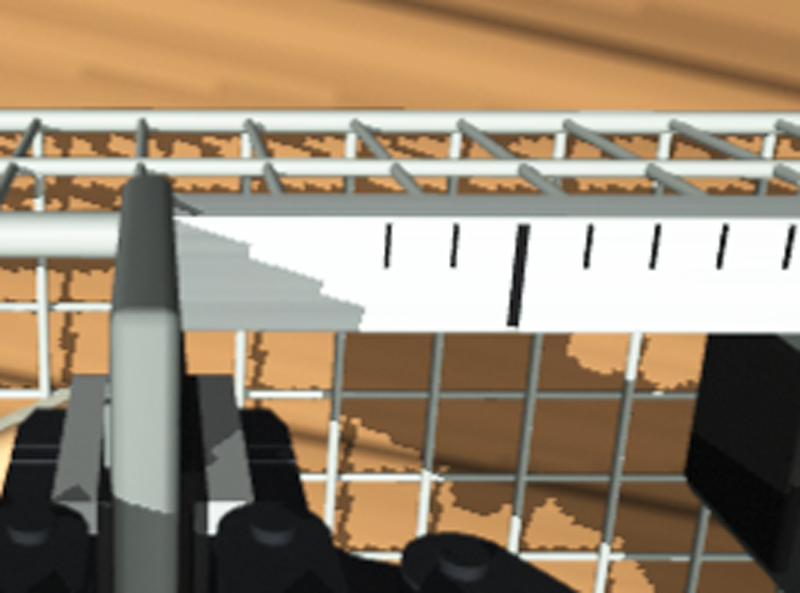

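The arm is out. The 50 mm line is at crop (518,275), followed by short lines every 10 mm, but the mouth is just off the crop. One check at the mouth.

```bash
python3 - <<'E'
from h import *
im=read_camera('wrist')[:,:,::-1]; s=read_camera('scene')[170:310,120:320][:,:,::-1]
o=np.zeros((600,800,3),np.uint8); a=cv2.resize(im[170:270,400:560],(480,300),interpolation=2); o[:300,:480]=a; o[300:580,:400]=cv2.resize(s,(400,280),interpolation=2)
cv2.imwrite('pics/c9.png',o); print(get_obs()['contact_force'],get_obs()['gripper_force'])
E
```

```text
[ 3.38468826 -2.55452405  5.35363651] 41.717771887779236
```

View pics/c9.png

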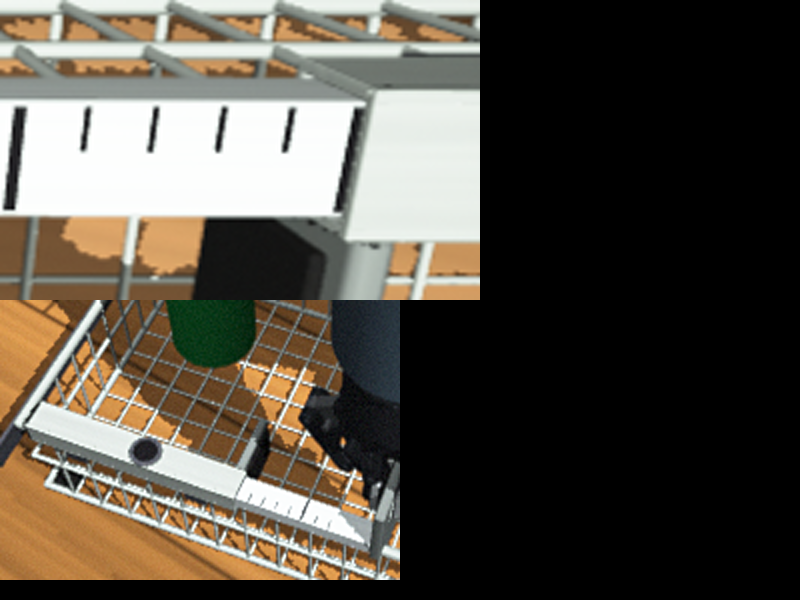

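The second long line sits right at the sleeve's mouth (crop columns 340–360). The button is in, the grip is 42 N, and the bottle is standing. Handing in.

```bash
python3 -m handwheel '[0,0,0,0,0,0,255, 0,0,0,0,0,0,255, 0,0,0,0,0,0,255, 0,0,0,0,0,0,255]' && python3 -c "
from rig import close_job; print(close_job())"
```

```text
clock: 14.35
position: [589.2, 106.8, 104.6]
tcp_rot: [-180.0, -0.0, 12.2]
contact_force: [3.5, -3.0, 5.4]
finger_gap: 9.1
gripper_force: 41.7
the job is handed in; nothing more can be done
None
```

The lock button is pushed in, the jaw is drawn out with its 100 mm line at the sleeve's mouth, and the gripper is holding it there at about 42 N; the job is handed in (no verdict was returned), and I saw no sign of the other things in the basket having moved.

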